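# Weigh a pail of spacers on the sprung hook

## Robot

A 6-joint arm with a two-finger parallel gripper is mounted at the origin on a cart in front of the work surface, level with it; the furniture and walls round the work are solid. World frame = base frame: x ahead of the robot, y to its left, z up, the work surface at z = 0. Lengths are in mm, angles in rad, forces in N, time in s.
With the tool pointing down it reaches from about 275 to 725 mm from the base axis. Payload 15.9 kg.
Tool frame: the origin (TCP) lies on the centre line of the jaws, within the pads' length; the fingertips stand 11 mm ahead of it and the grasp point (between the pads) lies 8 mm behind it (manip.nose_length is the distance from the TCP to the fingertips, in mm); x points along the fingers, z is the direction in which the jaws open and shut, and the axes are right-handed (so a half turn about x gives the same grasp; the last joint's range is limited). The gripper opens to 85 mm and grips with 20 to 120 N. Pads are 22 mm wide; open, the fingers measure 114 mm over their backs; the gripper's body (76 mm by 85 mm) begins 54 mm behind the grasp point. The pads swing forward as they close: fully open they stand 13 mm farther back than shut.
Start: joints at [-1.218, 0.213, -0.034, 1.323, 0, 1.571], TCP at [172.757, -469.191, 242.306] pointing down, gripper open.
Joint ranges: [-2.98, 2.98], [-0.74, 1.72], [-1.14, 1.35], [-2.1, 2.04], [-1.57, 1.44], [-3.14, 3.14]. Speed limits (rad/s): [1.89, 1.89, 2.39, 2.57, 3.14, 3.14].

## Interface

Orientations are given as [roll, pitch, yaw] about the fixed x, y, z axes, in that order (R = Rz(yaw) Ry(pitch) Rx(roll)).
In Python, from plant import manip gives the robot as it stands.
- The arm moves only by the tool drive_tool, never from a script. Its argument "increments" is a list of rows, each a list of 3 entries, a list of its own where there are three numbers: the finger opening in m, from 0 to 0.0854, then the shift along the world's x, y, z in m, then the turn about the world's z in degrees. A call has 1 to 5 rows; each row shifts and turns the commanded pose from where the row before left it; what a row does not reach is not made up. A row lasts 1/12 s, in which the tool goes at most 41.7 mm and 7.16 degrees, less where a joint would pass 70% of its speed; a pose out of reach is approached as far as the arm can. A call is refused whole if a number of a shift passes 0.0417 or a number of a turn 7.16, either way. A call with a gripper value outside its range is refused whole. The fingers move at their own pace and stop on an object; the grip force is fixed at half the most. Time passes only in rows, so rows that do not move let the fingers close. It gives the time, the measured TCP pose, the force and the opening at its end, in the units of the state.
- manip.get_obs(): the state, without advancing time (a new reading comes with each control period).
- manip.grab_frame(name): name is "scene" or "top" or "wrist"; returns a dict with "frame" (384x512x3 uint8, blue, green, red), "z_map" (384x512 float32, mm along the optical axis (not along the pixel's ray), 0 where there is no reading), "fx", "fy", "cx", "cy" (pixels), "pose" (4x4, takes a point from camera to world coordinates). Camera axes: x right, y down, z forward; pixel columns grow to the right and rows downward; lengths in mm; the calibration is good to about 2 mm. The wrist camera is an equidistant fisheye: a pixel r from the principal point sees the ray r / f radians off the axis. A picture is of the moment at which its call begins.
- manip.job_done(): hands the job in, once; it reports no verdict.
The state is a dict: "clock": time; "q": joint angles; "qvel": joint speeds; "effort": joint torques, N m; "position": TCP position; "ee_rot": TCP orientation; "contact_force": force on the tool from outside, world axes, zero at the start; "torque": the same for the moment, N m; "gripper_width": finger opening in mm.
Only numpy, scipy, OpenCV 4.12 (cv2) and the standard library are available. Lean on these libraries where they do the work, as an engineer would, in place of code of your own. Each camera call takes 0.05 s, during which the arm holds its last target. There are 200 camera calls.

## Task

Weigh the pail of brass spacers: hang its cross bar in the snap hook of the spring scale so that the keeper closes over it, letting the spring take the weight little by little, and let go of it only when the spring carries all of it, so that the hook is never jerked, overloaded or set bobbing. Once the pail hangs free and the hook has come to rest, press the scale's green hold button down and let go of it. Leave the other pail standing where it is.

Things in the scene. Friction and masses are not known exactly. Their poses are not given: they have to be found in the camera images.
- scale: the fixed spring scale: grey base plate 150 x 120 mm; upright aluminium tube (44 mm, top at 134 mm) with a sprung plunger; from its top a goose-neck runs 100 mm to the scale's -x (robot's side) and ends in the hook. White graduated plate on the +y side (top at 266 mm), console with green button on the -y side. Origin under the base, 15 mm in front of the tube's axis; z up
- hook_seat (a point): seat of the hook (bottom of its throat, on the wire), 230 mm up when unloaded, moves with the hook. x: tip side (-x) to shank (+x), y across, z up. 7 mm wire, a U open upward in the x-z plane, throat 20 mm wide; tip ends 30 mm above the seat, the goose-neck behind the shank (to +x) has its top at 39 mm, the wire's underside is at -7 mm. Nothing above it
- hook (a joint): dip of the sprung hook, m: 0 unloaded, grows as it is pulled down; overload mark (red on the plate) at 0.095, end stop 0.105. It sinks about 10 mm per newton and takes 2 to 3 s to stop bobbing when disturbed
- keeper (a joint): sprung wire gate 22 mm long, 10 mm wide, hinged on the shank 29 mm above the seat and reaching level across the throat to the tip; rad, 0 closed, grows as its free end swings down into the throat (max 1.5). A bar pushed down on it opens it with about 0.6 N, while the hook dips; past about 1.2 rad the bar slips by its end, 10 mm above the seat, and it springs shut over the bar
- pail_brass_grip (a point): centre of the black grip (24 mm in x, 14 mm in y, 36 mm high) on top of the pail to be weighed: steel cup 66 mm across, 48 mm high, heaped with golden brass spacers; rigid upright wire bail in its y-z plane. Grip centre 156 mm above the underside, 52 mm above the cross bar. Axes x, y, z (up) of the pail. It is filled differently each time: its weight is not known
- pail_brass_bar (a point): middle of that pail's cross bar, on the wire's axis: straight 5 mm wire 40 mm long along the pail's y, joining the two bail wires 104 mm above the underside. Open window 56 mm high below it down to the cup's rim, and about 30 mm high above it up to the grip. Axes of the pail
- pail_steel_grip (a point): centre of the black grip of the second pail, the same (174 mm high overall) but heaped with grey aluminium spacers; it stays where it is
- hold_button_top (a point): top of the round green hold button, 24 mm across, on the flat top of the scale's console (60 mm in x, 80 mm in y); pressed straight down
- hold_button (a joint): travel of the hold button, m: 0 up, 0.005 fully down (4 N); springs back

How it is judged (in metres and radians):
On the way, in this order (a step that is already met when the one before it is completed fails the run):
1. the pail of brass spacers hangs from the hook by its cross bar, let go of, with the keeper closed over the bar (x of pail_brass_bar in the frame of hook_seat between -0.008 and 0.008 m and y of pail_brass_bar in the frame of hook_seat between -0.014 and 0.014 m and z of pail_brass_bar in the frame of hook_seat between -0.002 and 0.007 m and value of joint keeper below 0.2 rad and value of joint hook above 0.012 m and contact force between the fingers and pail_brass below 0.05 N), for 0.3 s.
2. the hold button is pressed down while the hook is at rest under the pail (x of pail_brass_bar in the frame of hook_seat between -0.008 and 0.008 m and y of pail_brass_bar in the frame of hook_seat between -0.014 and 0.014 m and z of pail_brass_bar in the frame of hook_seat between -0.002 and 0.007 m and value of joint keeper below 0.2 rad and value of joint hook above 0.012 m and velocity of joint hook between -0.015 and 0.015 m/s and value of joint hold_button above 0.0035 m), for 0.05 s.
At the end, for the whole second after the job is handed in: Brass pail hangs free: bar in the hook seat (8 mm along, 14 mm across, axis at most 7 mm above it), upright within 0.15 rad, keeper closed (under 0.2 rad), hook dipped over 12 mm and at rest (under 15 mm/s); hold button pressed at rest and up again; other pail within 15 mm of its start (x of pail_brass_bar in the frame of hook_seat between -0.008 and 0.008 m and y of pail_brass_bar in the frame of hook_seat between -0.014 and 0.014 m and z of pail_brass_bar in the frame of hook_seat between -0.002 and 0.007 m and value of joint keeper below 0.2 rad and value of joint hook above 0.012 m and velocity of joint hook between -0.015 and 0.015 m/s and value of joint hold_button below 0.0015 m and angle between pail_brass_grip's own z axis and vertical below 0.15 rad and distance of pail_steel_grip from where it was at the start of the episode below 0.015 m); the robot touches nothing.
It fails at once if the hook is jerked down faster than 0.2 m/s (velocity of joint hook above 0.2 m/s).
It fails at once if the pail is let go of on the hook while spring and weight are out of balance, so that it bobs up or down faster than 0.08 m/s (contact force between the fingers and pail_brass below 0.05 N and distance between pail_brass_bar and hook_seat below 0.015 m and (velocity of joint hook above 0.08 m/s or velocity of joint hook below -0.08 m/s)).
It fails at once if the hook is pulled down to the overload mark (dip over 0.095 m) (value of joint hook above 0.095 m).
It fails at once if the hold button is pressed while the hook still moves (over 0.03 m/s) (value of joint hold_button above 0.002 m and (velocity of joint hook above 0.03 m/s or velocity of joint hook below -0.03 m/s)).
It fails at once if the other pail is disturbed (moved over 20 mm or tipped over 0.3 rad) (distance of pail_steel_grip from where it was at the start of the episode above 0.02 m or angle between pail_steel_grip's own z axis and vertical above 0.3 rad).
It also fails if it takes over 64 s, if anything falls off the work surface, if the arm or the gripper's body presses on something with over 40 N, if the wrist force passes 120 N, or if a joint passes its speed limit or range.

## Working session

There is one attempt and no reset: what is moved stays moved. The work goes in short steps, Python scripts to look and compute and a tool call to move; the robot and the scene stay as the last step left them, time stands still between calls to the robot, and variables do not carry over. Pictures are saved under pics/ and viewed, about 8 in all and at most 12, crops included, and the job is handed in when it is done.

Besides the shell and the picture viewer there is one more tool, called after ">>>" as name(argument=value, ...) on one line, values as JSON. drive_tool: Moves the arm, as the interface text tells. Its arguments: {"type":"object","properties":{"increments":{"type":"array"}},"required":["increments"]}

```bash
mkdir -p pics
cat > h.py <<'E'
import numpy as np,cv2
from plant import manip
def grab(n):
    f=manip.grab_frame(n); np.savez('pics/%s.npz'%n,**{k:np.array(v) for k,v in f.items()}); return f
def pts(f):
    z=f['z_map']; v,u=np.mgrid[:z.shape[0],:z.shape[1]]
    P=np.stack([(u-f['cx'])/f['fx']*z,(v-f['cy'])/f['fy']*z,z,np.ones_like(z)],-1)
    return (P@np.array(f['pose']).T)[...,:3]
E
python3 - <<'E'
from h import *
print(manip.get_obs())
a=grab('scene');b=grab('top')
for f in(a,b): print(f['fx'],f['cx'],f['cy'],np.round(f['pose'],3).tolist())
cv2.imwrite('pics/s.png',cv2.resize(a['frame'],(800,600)))
cv2.imwrite('pics/t.png',cv2.resize(b['frame'],(800,600)))
E
```

```text
{'clock': 0.0, 'q': array([-1.21793200e+00,  2.13400566e-01, -3.50484795e-02,  1.32347162e+00,
       -1.99046686e-05,  1.57080065e+00]), 'qvel': array([-1.32805764e-04,  5.59786740e-04,  1.09263300e-03, -4.33347942e-05,
        4.86911965e-04,  6.60378246e-04]), 'effort': array([-3.28915703e-04, -6.86151981e+01,  4.87127745e+01,  1.71271915e-02,
       -1.57525142e-04, -2.00553285e-05]), 'position': array([ 172.68015295, -468.90301638,  241.79816457]), 'ee_rot': array([-3.12388677,  1.56967181,  1.94136223]), 'contact_force': array([-0.54013644,  0.86019753, -0.30069257]), 'torque': array([ 0.01860857,  0.00057191, -0.01717078]), 'gripper_width': 85.32496625570509}
454.0620307379862 254.2827066914808 185.43170805752536 [[-0.927, 0.233, -0.294, 891.729], [0.375, 0.61, -0.698, 996.747], [0.017, -0.757, -0.653, 1029.221], [0.0, 0.0, 0.0, 1.0]]
467.4734965132357 247.91892511327023 188.25952784043514 [[-0.008, -0.991, 0.131, 368.383], [-1.0, 0.006, -0.016, 90.145], [0.015, -0.132, -0.991, 1308.489], [0.0, 0.0, 0.0, 1.0]]
```

View pics/s.png

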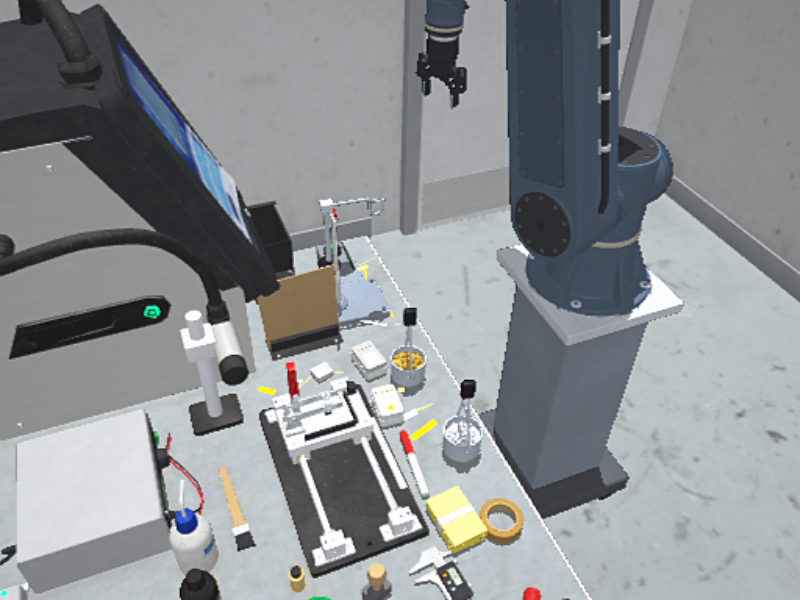

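View pics/t.png

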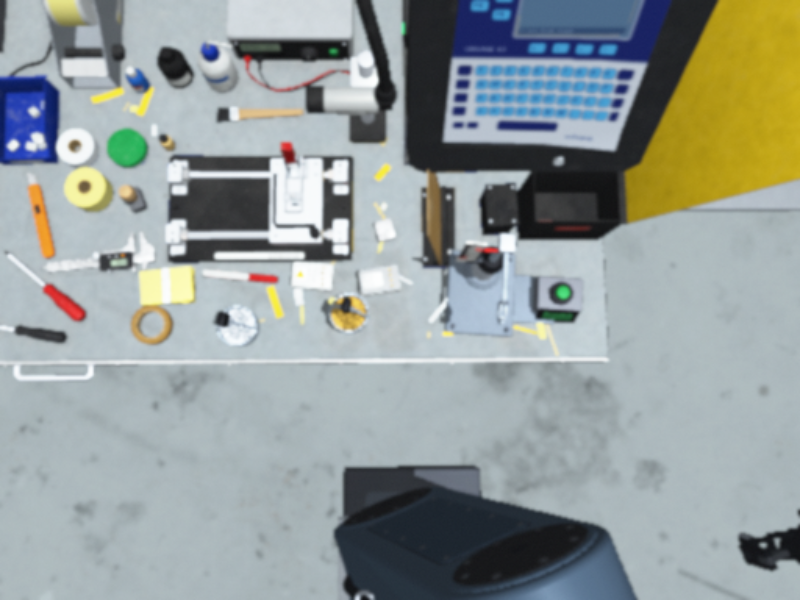

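The brass pail shows at scene (408,345) / top (347,312), the aluminium pail at top (237,325), and the scale at top (490,280) with its hook at about (505,325) and green button at (563,292). I'll measure from depth and from enlarged crops.

Run:
```python
from h import *
for n,(x0,y0,x1,y1) in {'scene':(190,115,320,305),'top':(130,130,390,240)}.items():
    f=dict(np.load(f'pics/{n}.npz')); P=pts(f); I=f['frame']
    if n=='top':
        c=cv2.resize(I[140:236,190:390],(800,384),interpolation=cv2.INTER_CUBIC)
    else: c=cv2.resize(I[115:255,195:315],(600,600*140//120),interpolation=cv2.INTER_CUBIC)[:600]
    cv2.imwrite(f'pics/c_{n}.png',c)
    hsv=cv2.cvtColor(I,cv2.COLOR_BGR2HSV)
    X,Y,Z=P[...,0],P[...,1],P[...,2]
    def show(l,m):
        if m.sum(): q=P[m]; print(n,l,m.sum(),np.round(np.median(q,0)),np.round(q.min(0)),np.round(q.max(0)))
    ok=f['z_map']>0
    box=ok&(X>200)&(X<420)&(Y>-400)&(Y<350)
    show('green',box&(hsv[...,0]>50)&(hsv[...,0]<80)&(hsv[...,1]>150)&(hsv[...,2]>80)&(Y<-100))
    blk=box&(hsv[...,2]<70)&(Z>130)&(Z<185)
    nl,lab,st,_=cv2.connectedComponentsWithStats(blk.astype(np.uint8))
    for i in range(1,nl):
        if st[i,4]>10: print(st[i]); show('blk',lab==i)
    show('gold',box&(hsv[...,0]>12)&(hsv[...,0]<30)&(hsv[...,1]>120)&(Z>25)&(Z<80)&(X<320))
    hi=box&(Z>195)&(Z<300)
    show('high',hi)
    q=P[hi]; 
    for y in range(-400,-60,10):
        s=q[(q[:,1]>=y)&(q[:,1]<y+10)]
        if len(s): print(y,len(s),np.round([s[:,0].min(),s[:,0].max(),s[:,2].min(),s[:,2].max()]))
```

```text
[335 154  15  10  29]
scene blk 29 [211.  72. 181.] [200.  43. 174.] [220.  96. 185.]
scene high 919 [219.  57. 254.] [200. -13. 195.] [238. 118. 300.]
top high 375 [219.  55. 266.] [200.  -7. 195.] [235. 109. 300.]
```

View pics/c_scene.png

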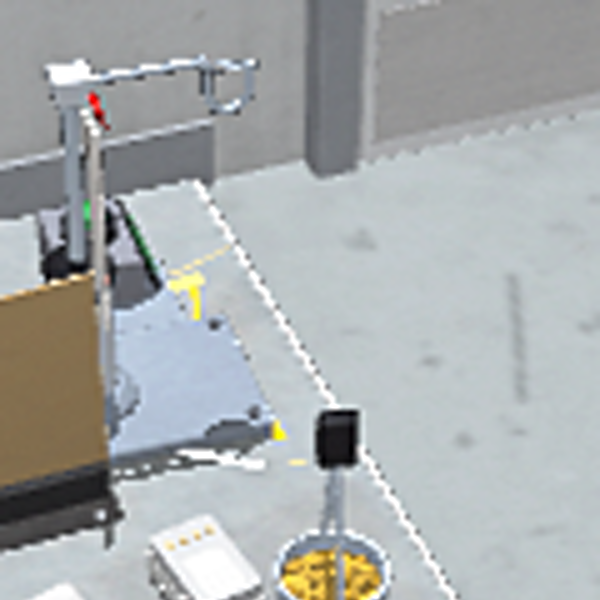

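View pics/c_top.png

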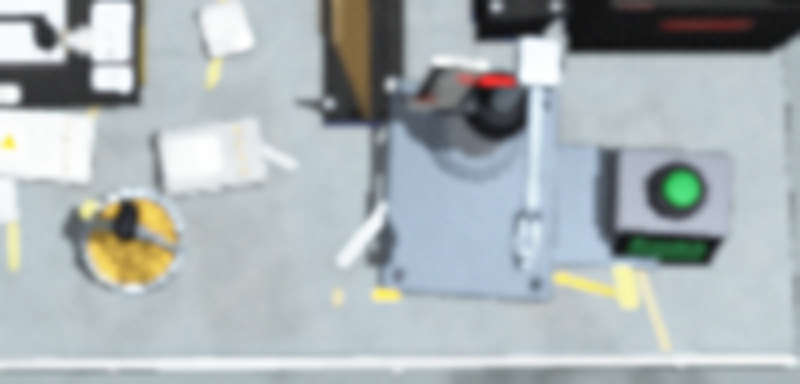

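Scene crop: hook loop at crop (232,85), brass grip at (337,440), gold spacers at (333,575). Top crop: gooseneck runs (540,70)→(527,260), button (683,188), grip (125,218). The x range I used was too near the robot, so I'll redo the clusters.

Run:
```python
from h import *
for n in('scene','top'):
    f=dict(np.load(f'pics/{n}.npz')); P=pts(f); I=f['frame']
    hsv=cv2.cvtColor(I,cv2.COLOR_BGR2HSV)
    X,Y,Z=P[...,0],P[...,1],P[...,2]
    def show(l,m):
        if m.sum(): q=P[m]; v,u=np.where(m); print(n,l,m.sum(),'uv',u.mean().round(1),v.mean().round(1),np.round(np.median(q,0)),np.round(q.min(0)),np.round(q.max(0)))
    ok=f['z_map']>0
    box=ok&(X>360)&(X<620)&(Y>-400)&(Y<350)
    show('green',box&(hsv[...,0]>50)&(hsv[...,0]<80)&(hsv[...,1]>150)&(hsv[...,2]>80)&(Y<-100))
    blk=box&(hsv[...,2]<70)&(Z>100)&(Z<185)
    nl,lab,st,_=cv2.connectedComponentsWithStats(blk.astype(np.uint8))
    for i in range(1,nl):
        if st[i,4]>10: print(st[i]); show('blk',lab==i)
    show('gold',box&(hsv[...,0]>12)&(hsv[...,0]<30)&(hsv[...,1]>120)&(Z>25)&(Z<80)&(Y<120)&(X<480))
    hi=box&(Z>195)&(Z<320)&(Y>-300)&(Y<-60)
    show('high',hi)
    q=P[hi]
    for x in range(360,620,10):
        s=q[(q[:,0]>=x)&(q[:,0]<x+10)]
        if len(s): print(x,len(s),np.round([s[:,1].min(),np.median(s[:,1]),s[:,1].max(),s[:,2].min(),s[:,2].max()]))
    # base plate / console planes
    for l,a,b in(('cons',35,110),('rim',40,60)):
        m=box&(Z>a)&(Z<b)&(X<540)&((Y<-180) if l=='cons' else ((Y<120)&(Y>0)&(X<470))); show(l,m)
```

```text
scene green 2 uv 212.0 155.5 [ 536. -238.   63.] [ 536. -238.   61.] [ 536. -238.   65.]
[204 164   9   7  36]
scene blk 36 uv 207.2 167.6 [596. -95. 131.] [ 579. -114.  126.] [606. -80. 135.]
[258 197   8  12  80]
scene blk 80 uv 261.8 202.3 [508. 143. 160.] [497. 132. 139.] [518. 150. 175.]
[295 243   9  13  94]
scene blk 94 uv 298.9 248.7 [488. 337. 162.] [475. 326. 134.] [496. 341. 175.]
scene high 281 uv 220.0 134.1 [574. -93. 259.] [ 464. -111.  195.] [595. -60. 276.]
460 10 [-95. -90. -89. 233. 259.]
470 20 [-96. -90. -82. 225. 260.]
480 13 [-98. -91. -88. 226. 260.]
490 24 [-95. -90. -86. 228. 266.]
500 12 [-94. -93. -88. 242. 269.]
510 9 [-98. -95. -87. 260. 268.]
520 7 [-98. -92. -90. 262. 269.]
530 7 [-97. -95. -92. 261. 269.]
540 7 [-98. -96. -93. 260. 267.]
550 8 [-100.  -96.  -94.  261.  268.]
560 10 [-105.  -95.  -85.  260.  273.]
570 43 [-111.  -90.  -65.  195.  276.]
580 93 [-106.  -93.  -60.  195.  276.]
590 18 [-110.  -94.  -87.  254.  274.]
scene cons 89 uv 218.9 162.3 [ 518. -214.   42.] [ 504. -270.   36.] [ 539. -185.   66.]
top green 100 uv 358.7 193.0 [ 529. 
[... 318 characters left out ...]
] [474. 325. 156.] [491. 337. 179.]
top high 357 uv 320.6 171.7 [566. -93. 269.] [ 464. -114.  197.] [592. -60. 282.]
460 12 [-93. -89. -87. 241. 263.]
470 24 [-96. -90. -86. 232. 266.]
480 21 [-95. -89. -86. 232. 266.]
490 28 [-98. -92. -86. 236. 272.]
500 14 [-95. -92. -90. 268. 274.]
510 13 [-95. -93. -90. 266. 273.]
520 12 [-96. -93. -91. 266. 272.]
530 19 [-98. -95. -91. 268. 273.]
540 12 [-99. -96. -93. 265. 273.]
550 14 [-99. -96. -94. 267. 275.]
560 33 [-108.  -96.  -78.  259.  280.]
570 98 [-114.  -89.  -60.  197.  282.]
580 48 [-111.  -97.  -61.  212.  280.]
590 9 [-106.  -97.  -88.  271.  278.]
top cons 444 uv 357.4 193.4 [ 519. -227.   47.] [ 497. -271.   35.] [ 540. -188.   70.]
```

Grip centre is near (504,140), with its top at about 176 mm. Hook seat is near (479,-90), with the gooseneck at yaw about -0.06 rad. The button is near (533,-235). I'll raise the tool and test the turn sign.

>>> drive_tool(increments=[[0.0854, [0.01, 0.02, 0.03], -7], [0.0854, [0.015, 0.025, 0.025], -7], [0.0854, [0.015, 0.03, 0.02], -6], [0.0854, [0.015, 0.035, 0.01], 0], [0.0854, [0.015, 0.035, 0], 0]])

```text
clock: 0.52
position: [243.4, -323.4, 329.1]
ee_rot: [0.694, 1.568, -0.875]
contact_force: [0.8, -0.3, -0.4]
gripper_width: 85.3
```

Run:
```python
from h import *
o=manip.get_obs();print(o['q'],o['position'],o['ee_rot'],o['clock'])
```

```text
[-9.25748000e-01  1.53576354e-02 -4.13355959e-02  1.51161999e+00
  1.26472714e-04  2.21388385e+00] [ 243.3502273 -323.3591705  329.0688736] [ 0.69397673  1.56831    -0.87485864] 0.5167
```

>>> drive_tool(increments=[[0.0854, [0.01, 0.019, 0], 7.1], [0.0854, [0.01, 0.019, 0], 7.1], [0.0854, [0.01, 0.019, 0], 7.1], [0.0854, [0.01, 0.019, 0], 7.1], [0.0854, [0.01, 0.019, 0], 7.1]])

```text
clock: 0.93
position: [293.0, -228.1, 327.2]
ee_rot: [-2.743, 1.571, 2.599]
contact_force: [1.0, 0.6, -0.4]
gripper_width: 85.7
```

>>> drive_tool(increments=[[0.0854, [0.01, 0.019, 0], 7.1], [0.0854, [0.01, 0.019, 0], 7.1], [0.0854, [0.01, 0.019, 0], 7.1], [0.0854, [0.01, 0.019, 0], 7.1], [0.0854, [0.01, 0.019, 0], 7.1]])

```text
clock: 1.35
position: [343.0, -133.1, 327.2]
ee_rot: [2.939, 1.571, 2.617]
contact_force: [-0.0, 0.1, -0.3]
gripper_width: 85.2
```

>>> drive_tool(increments=[[0.0854, [0.01, 0.019, 0], 7.1], [0.0854, [0.01, 0.019, 0], 7.1], [0.0854, [0.01, 0.019, 0], 7.1], [0.0854, [0.01, 0.019, 0], 7.1], [0.0854, [0.01, 0.019, 0], 7.1]])

```text
clock: 1.77
position: [393.0, -38.1, 327.1]
ee_rot: [2.908, 1.57, -3.077]
contact_force: [0.8, -0.4, 0.7]
gripper_width: 85.7
```

>>> drive_tool(increments=[[0.0854, [0.01, 0.019, 0], 7.1], [0.0854, [0.01, 0.019, 0], 7.1], [0.0854, [0.01, 0.019, 0], 7.1], [0.0854, [0.01, 0.019, 0], 7.1], [0.0854, [0.01, 0.019, 0], 7.1]])

```text
clock: 2.18
position: [443.0, 56.9, 327.1]
ee_rot: [2.418, 1.57, -2.948]
contact_force: [0.2, -0.3, -0.6]
gripper_width: 85.3
```

>>> drive_tool(increments=[[0.0854, [0.01, 0.019, 0], 7.1], [0.0854, [0.01, 0.019, 0], 7.1], [0.0854, [0.01, 0.019, 0], 7.1], [0.0854, [0.01, 0, 0], 7.1], [0.0854, [0.0, 0, 0], 7.1]])

```text
clock: 2.6
position: [483.7, 113.8, 326.4]
ee_rot: [1.888, 1.57, -2.856]
contact_force: [-0.1, 0.2, 0.5]
gripper_width: 85.1
```

Run:
```python
from h import *
o=manip.get_obs();print(o['q'],o['position'],o['ee_rot'],o['clock'])
a=grab('wrist');print(a['fx'],a['cx'],a['cy'],np.round(a['pose'],3).tolist())
cv2.imwrite('pics/w1.png',cv2.resize(a['frame'],(800,600)))
```

```text
[ 2.31110323e-01  2.12225373e-01  1.76143186e-01  1.53598894e+00
 -6.91333545e-05  2.63353617e-01] [483.73450668 113.80828528 326.37631154] [ 1.88832763  1.56951965 -2.8563046 ] 2.6
297.3186396354542 259.2699595406041 191.05468560424438 [[0.033, 0.957, 0.288, 410.448], [0.999, -0.031, -0.012, 116.822], [-0.002, 0.288, -0.958, 457.406], [0.0, 0.0, 0.0, 1.0]]
```

View pics/w1.png

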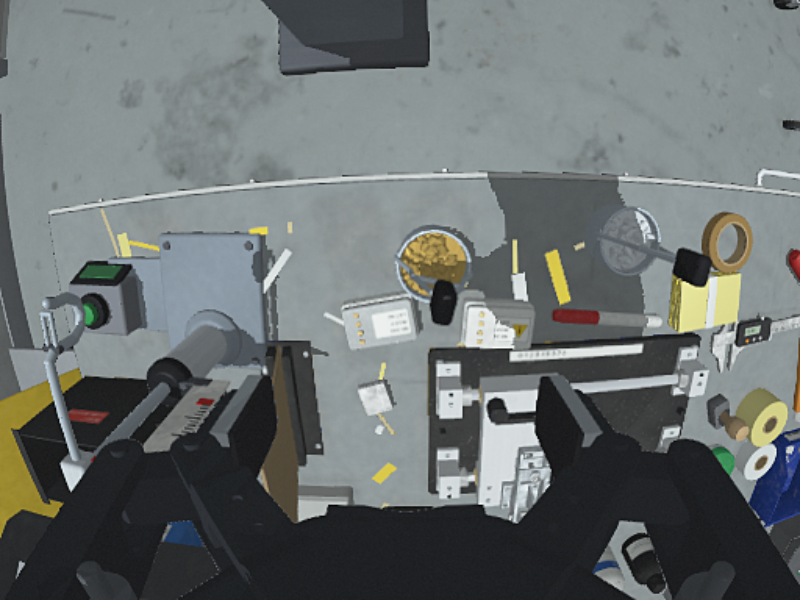

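The wrist view shows the brass grip at (444,302), cup at (434,262), hook at (65,325), green button at (95,310), and the aluminium grip at (692,267). I'll compute 3D from the fisheye depth and enlarge the pail.

```bash
cat >> h.py <<'E'
def wpts(f):
    z=f['z_map']; v,u=np.mgrid[:z.shape[0],:z.shape[1]].astype(float)
    a,b=(u-f['cx'])/f['fx'],(v-f['cy'])/f['fy']; r=np.hypot(a,b)+1e-9; t=np.tan(r)/r
    P=np.stack([a*t*z,b*t*z,z,np.ones_like(z)],-1)
    return (P@np.array(f['pose']).T)[...,:3]
E
python3 - <<'E'
from h import *
f=dict(np.load('pics/wrist.npz')); P=wpts(f); I=f['frame']; X,Y,Z=[P[...,i] for i in range(3)]
ok=f['z_map']>0
hsv=cv2.cvtColor(I,cv2.COLOR_BGR2HSV)
def show(l,m):
    q=P[m]; print(l,m.sum(),np.round(np.median(q,0),1),np.round(q.min(0)),np.round(q.max(0)))
pail=ok&(np.hypot(X-504,Y-140)<45)
g=pail&(Z>168)&(Z<182)&(hsv[...,2]<80); show('grip top',g)
print(cv2.minAreaRect(P[g][:,:2].astype(np.float32)))
r=pail&(Z>44)&(Z<53); show('rim',r); print(cv2.minEnclosingCircle(P[r][:,:2].astype(np.float32)))
w=pail&(Z>75)&(Z<132)&(hsv[...,2]>80); show('bail',w); q=P[w]
print(q[np.argsort(q[:,2])].round(0)[::max(1,len(q)//25)].tolist())
d=q[:,:2]-q[:,:2].mean(0); _,s,V=np.linalg.svd(d,full_matrices=False); print('bail dir deg',np.degrees(np.arctan2(V[0,1],V[0,0])),s)
b=ok&(hsv[...,0]>50)&(hsv[...,0]<80)&(hsv[...,1]>120)&(Z>55)&(Z<90)&(Y<-150)&(Y>-300); show('button',b); print(cv2.minEnclosingCircle(P[b][:,:2].astype(np.float32)))
h=ok&(X>440)&(X<600)&(Y>-120)&(Y<-60)&(Z>215)&(Z<290); q=P[h]
for x in range(450,600,10):
    s=q[(q[:,0]>=x)&(q[:,0]<x+10)]
    if len(s): print(x,len(s),np.round([s[:,1].min(),np.median(s[:,1]),s[:,1].max(),s[:,2].min(),s[:,2].max()]))
c=[cv2.resize(I[y:y+75,x:x+75],(400,400),interpolation=cv2.INTER_CUBIC) for x,y in((245,135),(5,170))]
cv2.imwrite('pics/wc.png',np.hstack(c))
E
```

```text
grip top 270 [502.6 138.1 172.9] [492. 130. 168.] [514. 147. 175.]
((503.2478942871094, 138.3892059326172), (13.033522605895996, 22.181232452392578), 75.53648376464844)
rim 358 [500.  138.5  47.9] [470. 104.  44.] [537. 172.  53.]
((503.33758544921875, 137.90797424316406), 34.89851760864258)
bail 167 [501.1 127.8 105.8] [496. 111.  75.] [512. 166. 132.]
[[496.0, 113.0, 75.0], [496.0, 114.0, 76.0], [497.0, 117.0, 81.0], [508.0, 161.0, 83.0], [509.0, 162.0, 87.0], [497.0, 118.0, 91.0], [498.0, 117.0, 97.0], [497.0, 119.0, 102.0], [501.0, 131.0, 104.0], [505.0, 151.0, 104.0], [506.0, 154.0, 105.0], [502.0, 129.0, 105.0], [504.0, 135.0, 105.0], [502.0, 137.0, 106.0], [503.0, 129.0, 106.0], [499.0, 123.0, 106.0], [507.0, 152.0, 106.0], [504.0, 133.0, 107.0], [507.0, 153.0, 108.0], [501.0, 120.0, 111.0], [498.0, 122.0, 112.0], [510.0, 156.0, 115.0], [498.0, 123.0, 117.0], [499.0, 126.0, 119.0], [501.0, 123.0, 122.0], [506.0, 151.0, 124.0], [500.0, 128.0, 126.0], [500.0, 129.0, 130.0]]
bail dir deg -103.759692211902 [217.1034657   14.26346181]
button 95 [ 534.7 -225.    63.8] [ 524. -233.   55.] [ 546. -219.   67.]
((534.876220703125, -229.37118530273438), 11.377654075622559)
460 128 [-93. -89. -87. 232. 260.]
470 159 [-96. -89. -86. 225. 262.]
480 140 [-98. -91. -86. 224. 262.]
490 252 [-100.  -91.  -85.  229.  270.]
500 68 [-95. -91. -89. 263. 270.]
510 68 [-96. -92. -90. 262. 269.]
520 71 [-98. -93. -91. 262. 270.]
530 61 [-98. -94. -92. 263. 269.]
540 61 [-99. -94. -92. 262. 270.]
550 58 [-99. -95. -93. 263. 270.]
560 209 [-109.  -95.  -87.  255.  275.]
570 237 [-109.  -96.  -60.  215.  275.]
580 32 [-109. -104.  -93.  215.  275.]
```

View pics/wc.png

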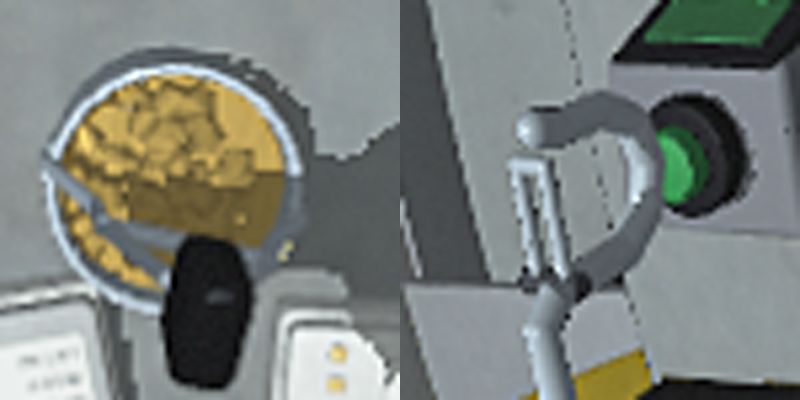

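The pail's y axis lies at about 76° by both bail and grip, centre (503.3,138.2), grip top 174 and bar about 105, which agrees with the text. The hook crop shows the keeper closed to the tip. I'll approach the grasp and take a force baseline.

>>> drive_tool(increments=[[0.0854, [0.01, 0.012, -0.03], -6], [0.0854, [0.009, 0.012, -0.03], -6], [0.0854, [0, 0, -0.03], 0], [0.0854, [0, 0, -0.02], 0], [0.0854, [0, 0, 0], 0]])

```text
clock: 3.07
position: [499.6, 136.3, 213.3]
ee_rot: [2.088, 1.564, -2.877]
contact_force: [-1.4, 0.4, -0.6]
gripper_width: 85.3
```

```bash
cat >> h.py <<'E'
def favg(n=12):
    F=[]
    for _ in range(n):
        F.append(manip.get_obs()['contact_force'].copy()); f=manip.grab_frame('top')
    F=np.array(F); o=manip.get_obs()
    print('F',F.mean(0).round(3),'sem',(F.std(0)/n**.5).round(3),'pos',o['position'].round(1),'w',round(o['gripper_width'],1),'jaw',round(np.degrees(o['ee_rot'][2]-o['ee_rot'][0])%360,1),'t',o['clock'])
E
python3 -c "
from h import *
favg()"
```

```text
F [0.197 0.02  0.181] sem [0.18  0.188 0.181] pos [501.9 136.8 217.6] w 85.1 jaw 75.7 t 3.6667
```

>>> drive_tool(increments=[[0.0854, [0.001, 0.001, -0.02], 0], [0.0854, [0, 0, -0.02], 0], [0.0854, [0, 0, -0.016], 0], [0.0854, [0, 0, -0.01], 0], [0.0854, [0, 0, 0], 0]])

```text
clock: 4.08
position: [501.7, 137.5, 149.6]
ee_rot: [2.09, 1.568, -2.871]
contact_force: [0.1, -0.6, 0.9]
gripper_width: 85.2
```

>>> drive_tool(increments=[[0, [0, 0, 0], 0], [0, [0, 0, 0], 0], [0, [0, 0, 0], 0], [0, [0, 0, 0], 0], [0, [0, 0, 0], 0]])

```text
clock: 4.5
position: [503.1, 137.9, 151.9]
ee_rot: [-1.08, 1.57, 0.242]
contact_force: [-0.4, 0.8, 0.3]
gripper_width: 25.3
```

>>> drive_tool(increments=[[0, [0, 0, 0], 0], [0, [0, 0, 0], 0], [0, [0, 0, 0], 0], [0, [0, 0, 0], 0], [0, [0, 0, 0], 0]])

```text
clock: 4.92
position: [503.1, 138.0, 151.7]
ee_rot: [-0.711, 1.57, 0.61]
contact_force: [0.3, 1.8, 5.6]
gripper_width: 13.6
```

Gripped at 13.6 mm. I'll lift gently and carry it round the hook's robot side.

>>> drive_tool(increments=[[0, [0, 0, 0.004], 0], [0, [0, 0, 0.008], 0], [0, [0, 0, 0.014], 0], [0, [0, 0, 0.02], 0], [0, [0, 0, 0.02], 2]])

```text
clock: 5.33
position: [502.1, 137.5, 218.0]
ee_rot: [2.185, 1.569, -2.742]
contact_force: [1.0, 0.1, -5.6]
gripper_width: 13.5
```

>>> drive_tool(increments=[[0, [0, 0, 0.02], 2], [0, [-0.005, -0.004, 0.02], 2], [0, [-0.008, -0.012, 0.02], 2], [0, [-0.01, -0.016, 0.02], 2], [0, [-0.01, -0.02, 0.01], 0.3]])

```text
clock: 5.75
position: [469.5, 85.7, 309.7]
ee_rot: [-1.326, 1.569, 0.178]
contact_force: [1.2, -0.6, -5.3]
gripper_width: 13.5
```

>>> drive_tool(increments=[[0, [-0.012, -0.02, 0.006], 0], [0, [-0.012, -0.02, 0.004], 0], [0, [-0.01, -0.02, 0], 0], [0, [-0.008, -0.015, 0], 0], [0, [-0.004, -0.008, 0], 0]])

```text
clock: 6.17
position: [422.6, 1.4, 317.9]
ee_rot: [-3.129, 1.57, -1.629]
contact_force: [0.8, -0.2, -5.0]
gripper_width: 13.1
```

Run:
```python
from h import *
favg(10)
f=grab('wrist')
cv2.imwrite('pics/w2.png',cv2.resize(f['frame'],(800,600)))
P=wpts(f);X,Y,Z=[P[...,i] for i in range(3)]
h=(f['z_map']>0)&(X>440)&(X<600)&(Y>-120)&(Y<-60)&(Z>215)&(Z<290); q=P[h]
for x in range(452,600,4 ):
    s=q[(q[:,0]>=x)&(q[:,0]<x+4)]
    if len(s) and (x<505 or x%20==0): print(x,len(s),np.round([s[:,1].min(),np.median(s[:,1]),s[:,1].max(),s[:,2].min(),s[:,2].max()],1))
c=manip.get_obs()['position']
m=(f['z_map']>0)&(np.hypot(X-c[0],Y-c[1])<40)&(Z<c[2]-20)&(Z>c[2]-90);q=P[m]
for z in range(int(c[2])-90,int(c[2])-20,5):
    s=q[(q[:,2]>=z)&(q[:,2]<z+5)]
    if len(s): print(z,len(s),s.min(0).round(),s.max(0).round(),np.median(s,0).round(1))
```

```text
F [ 0.135 -0.099 -5.276] sem [0.281 0.152 0.14 ] pos [423.9   3.2 317.2] w 13.3 jaw 86.1 t 6.6667
460 10 [-93.4 -91.3 -88.5 254.9 259.1]
464 117 [-93.3 -89.7 -87.2 235.7 260.4]
468 70 [-95.3 -88.6 -86.3 227.2 260.8]
472 46 [-96.6 -89.8 -86.5 228.3 261.3]
476 32 [-97.  -91.1 -87.8 226.5 261.1]
480 32 [-95.1 -91.  -88.2 226.4 231.6]
484 30 [-95.4 -91.8 -88.6 226.1 232.1]
488 1 [-95.4 -95.4 -95.4 231.  231. ]
504 8 [-93.  -91.  -90.1 264.9 268.7]
580 3 [-94.9 -94.2 -93.6 216.5 223.6]
227 20 [421. -28. 228.] [426.  35. 232.] [421.6 -24.9 229.8]
232 20 [421. -27. 232.] [426.  34. 237.] [422.4 -23.9 234.1]
237 30 [420. -24. 237.] [427.  32. 242.] [424.   29.3 239.9]
242 31 [420. -23. 242.] [427.  30. 247.] [423.  -19.1 244.5]
247 35 [420. -21. 247.] [427.  29. 252.] [423.8  25.2 249.3]
252 34 [420. -20. 252.] [425.  28. 257.] [421.8 -16.1 254.6]
257 32 [421. -19. 258.] [425.  26. 262.] [422.3 -15.3 260. ]
262 33 [421. -19. 262.] [425.  26. 267.] [421.9 -15.1 265. ]
267 415 [421. -18. 267.] [428.  26. 272.] [423.4   4.6 270.7]
272 75 [421. -17. 272.] [426.  24. 277.] [423.7   5.1 273.5]
277 55 [421. -15. 277.] [426.  23. 282.] [423.3  18.  279.3]
282 60 [421. -13. 282.] [426.  21. 287.] [423.4  16.6 284.8]
287 7 [421. -11. 288.] [423.  17. 288.] [421.4  -8.3 288. ]
```

View pics/w2.png

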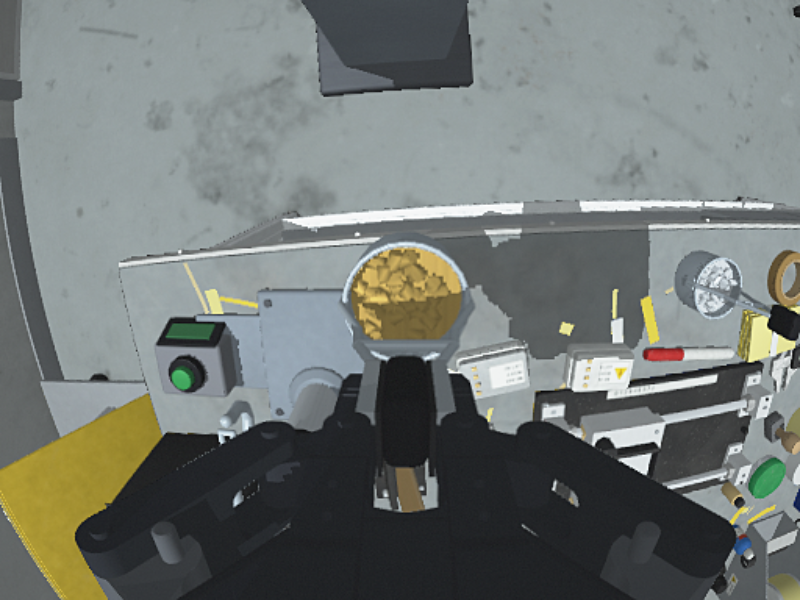

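The pail hangs level in the jaws with its bar at z of about 270, directly under the TCP (x offset near 0). It weighs about 5.3 N. I'll refine the hook's centre from the fixed cameras.

Run:
```python
from h import *
W=dict(np.load('pics/wrist.npz'))
for n in('scene','top','wrist'):
    f=dict(np.load(f'pics/{n}.npz')); P=wpts(f) if n=='wrist' else pts(f); X,Y,Z=[P[...,i] for i in range(3)]
    h=(f['z_map']>0)&(X>440)&(X<505)&(Y>-110)&(Y<-70)&(Z>215)&(Z<290); q=P[h]
    for a,b in((222,228),(228,234),(234,240),(240,246),(246,252),(252,258),(258,264),(264,272)):
        s=q[(q[:,2]>=a)&(q[:,2]<b)]; t=s[s[:,0]<476]; k=s[s[:,0]>=484]
        print(n,a,len(t),len(k),[ (g[:,0].min().round(1),g[:,0].mean().round(1),g[:,0].max().round(1),g[:,1].mean().round(1)) if len(g) else None for g in (t,k)])
```

```text
scene 222 0 3 [None, (np.float64(485.7), np.float64(489.2), np.float64(492.5), np.float64(-89.2))]
scene 228 3 7 [(np.float64(469.1), np.float64(472.6), np.float64(475.6), np.float64(-89.5)), (np.float64(485.1), np.float64(491.8), np.float64(496.3), np.float64(-91.0))]
scene 234 4 2 [(np.float64(469.6), np.float64(473.0), np.float64(475.5), np.float64(-88.4)), (np.float64(497.4), np.float64(498.1), np.float64(498.7), np.float64(-91.5))]
scene 240 4 5 [(np.float64(469.0), np.float64(471.0), np.float64(473.9), np.float64(-89.4)), (np.float64(495.1), np.float64(498.1), np.float64(500.8), np.float64(-91.3))]
scene 246 4 5 [(np.float64(469.4), np.float64(471.0), np.float64(473.2), np.float64(-89.5)), (np.float64(496.0), np.float64(497.7), np.float64(500.5), np.float64(-90.4))]
scene 252 4 6 [(np.float64(463.9), np.float64(467.5), np.float64(472.9), np.float64(-92.1)), (np.float64(489.5), np.float64(496.8), np.float64(500.4), np.float64(-90.2))]
scene 258 3 8 [(np.float64(469.3), np.float64(472.4), np.float64(475.9), np.float64(-90.2)), (np.float64(486.2), np.float64(493.5), np.float64(501
[... 1289 characters left out ...]

wrist 228 18 29 [(np.float64(469.3), np.float64(472.6), np.float64(475.8), np.float64(-88.5)), (np.float64(484.2), np.float64(486.0), np.float64(488.5), np.float64(-92.1))]
wrist 234 26 0 [(np.float64(464.5), np.float64(468.2), np.float64(474.5), np.float64(-89.3)), None]
wrist 240 38 0 [(np.float64(465.4), np.float64(467.1), np.float64(471.0), np.float64(-89.5)), None]
wrist 246 28 0 [(np.float64(464.5), np.float64(466.6), np.float64(470.6), np.float64(-89.4)), None]
wrist 252 40 0 [(np.float64(463.4), np.float64(465.9), np.float64(470.8), np.float64(-89.4)), None]
wrist 258 92 0 [(np.float64(463.3), np.float64(470.1), np.float64(476.0), np.float64(-91.3)), None]
wrist 264 0 0 [None, None]
```

>>> drive_tool(increments=[[0, [0, -0.01, 0], 0], [0, [0, -0.018, 0], 0], [0, [0, -0.02, 0], 0], [0, [0, -0.02, 0], 0], [0, [0, -0.015, 0], 0]])

```text
clock: 7.13
position: [423.6, -81.8, 317.3]
ee_rot: [3.053, 1.57, -1.729]
contact_force: [0.1, -0.4, -6.2]
gripper_width: 13.1
```

>>> drive_tool(increments=[[0, [0, -0.008, 0], 0], [0, [0, -0.003, 0], 0], [0, [0.005, 0, 0], 0], [0, [0.008, 0, 0], 0], [0, [0.008, 0, 0], 0]])

```text
clock: 7.55
position: [445.7, -90.6, 317.4]
ee_rot: [-1.112, 1.57, 0.39]
contact_force: [0.2, 0.2, -6.0]
gripper_width: 13.0
```

>>> drive_tool(increments=[[0, [0.008, 0, 0], 0], [0, [0.006, 0, 0], 0], [0, [0.004, 0, 0], 0], [0, [0.002, 0, 0], 0], [0, [0, 0, 0], 0]])

```text
clock: 7.97
position: [465.1, -91.0, 317.1]
ee_rot: [1.451, 1.57, 2.953]
contact_force: [0.1, -0.2, -5.6]
gripper_width: 13.4
```

Run:
```python
from h import *
favg(4)
f=grab('scene')
cv2.imwrite('pics/s2.png',cv2.resize(f['frame'][100:200,190:310],(720,600),interpolation=cv2.INTER_CUBIC))
```

```text
F [-0.203 -0.493 -5.628] sem [0.108 0.217 0.16 ] pos [464.5 -91.2 317.4] w 13.6 jaw 86.0 t 8.1667
```

View pics/s2.png

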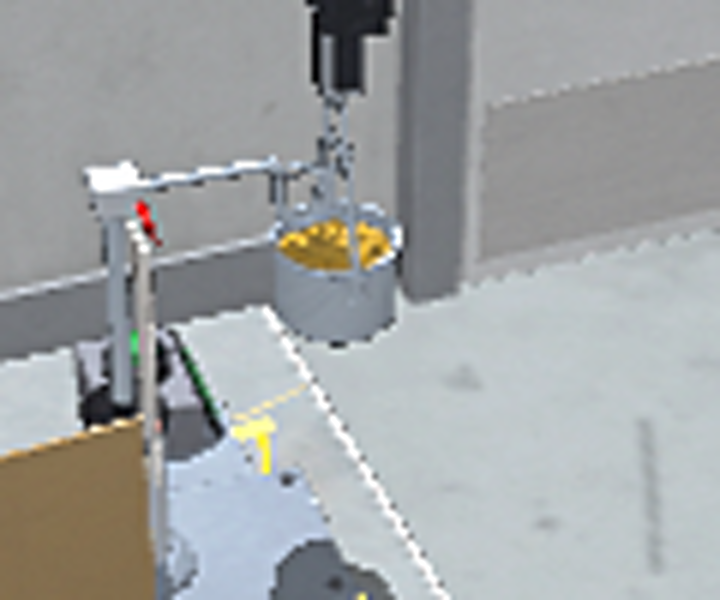

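The pail is at the hook's tip with the bar above it and the rim below the hook, as planned. I'll move in the remaining 16 mm.

>>> drive_tool(increments=[[0, [0.004, 0, 0], 0], [0, [0.005, 0, 0], 0], [0, [0.004, 0, 0], 0], [0, [0.003, 0.0005, 0], 0], [0, [0, 0, 0], 0]])

```text
clock: 8.63
position: [481.4, -90.6, 317.0]
ee_rot: [1.356, 1.571, 2.858]
contact_force: [-0.7, -0.4, -5.0]
gripper_width: 12.9
```

Run:
```python
from h import *
favg(4)
for n in('scene','top'):
    f=grab(n);P=pts(f); X,Y,Z=[P[...,i] for i in range(3)]
    h=(f['z_map']>0)&(X>440)&(X<510)&(Y>-125)&(Y<-55)&(Z>222)&(Z<300)
    d=np.abs(Y+91)<9
    for l,m in(('hook',h&d&(Z<264)),('bail',h&~d&(Z>235)),('bar?',h&d&(Z>264)&(Z<285))):
        q=P[m]; print(n,l,len(q)); print(q[np.argsort(q[:,2])].round().astype(int)[::max(1,len(q)//25)].tolist())
    cv2.imwrite(f'pics/{n}3.png',cv2.resize(f['frame'][110:165,215:275] if n=='scene' else f['frame'][170:225,300:360],(400,367),interpolation=cv2.INTER_CUBIC))
cv2.imwrite('pics/c3.png',np.hstack([cv2.imread(f'pics/{n}3.png') for n in('scene','top')]))
```

```text
F [-0.048  0.045 -5.391] sem [0.222 0.255 0.163] pos [480.7 -90.7 317.3] w 13.3 jaw 86.0 t 8.8333
scene hook 65
[[479, -91, 223], [491, -93, 225], [493, -96, 228], [482, -91, 228], [479, -89, 228], [485, -91, 229], [489, -89, 231], [473, -88, 231], [491, -92, 233], [495, -92, 234], [499, -88, 238], [498, -91, 239], [494, -94, 240], [501, -93, 242], [469, -90, 244], [472, -90, 245], [495, -92, 245], [498, -99, 249], [473, -88, 250], [469, -91, 251], [496, -88, 252], [465, -92, 253], [469, -90, 255], [468, -93, 256], [498, -91, 258], [483, -89, 259], [467, -88, 259], [489, -97, 259], [475, -84, 260], [497, -86, 260], [496, -88, 262], [507, -92, 262], [502, -89, 264]]
scene bail 44
[[483, -62, 236], [482, -65, 237], [487, -61, 237], [482, -118, 240], [487, -61, 241], [485, -65, 242], [480, -113, 243], [486, -64, 246], [484, -67, 247], [480, -113, 251], [484, -68, 251], [483, -71, 252], [481, -110, 256], [484, -70, 257], [481, -111, 259], [485, -65, 264], [483, -72, 266], [485, -66, 266], [485, -75, 268], [483, -71, 270], [480, -105, 270], [485, -82, 271], [482, -108, 272], [485, -74, 27
[... 502 characters left out ...]
[508, -89, 268], [483, -89, 270], [482, -100, 270], [485, -92, 272], [486, -98, 272], [482, -90, 272]]
top hook 21
[[478, -89, 232], [475, -88, 236], [473, -88, 237], [472, -90, 242], [470, -87, 245], [465, -89, 246], [467, -86, 247], [471, -90, 254], [469, -87, 254], [466, -87, 258], [466, -94, 258], [464, -89, 259], [475, -87, 259], [468, -89, 260], [470, -91, 260], [466, -89, 261], [475, -89, 261], [468, -91, 262], [466, -90, 263], [463, -90, 263], [472, -88, 263]]
top bail 8
[[482, -58, 237], [482, -60, 238], [484, -60, 238], [484, -62, 241], [481, -62, 244], [481, -64, 246], [483, -64, 247], [481, -66, 248]]
top bar? 4
[[472, -90, 265], [470, -92, 265], [472, -92, 265], [472, -85, 266]]
```

View pics/c3.png

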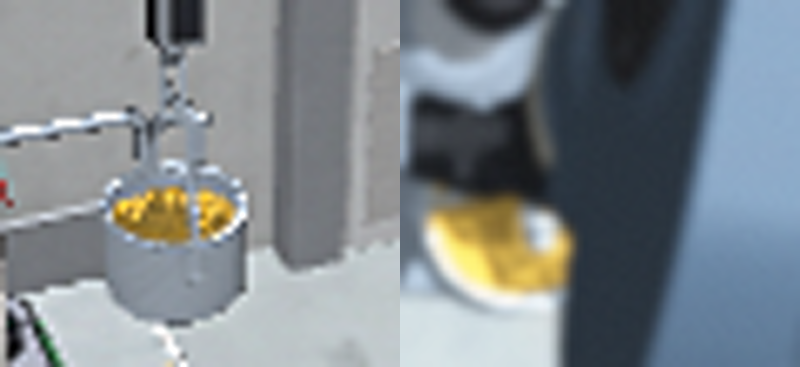

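In the scene camera the bar sits at x 483, midway between tip (470) and shank (497.5), and 8 mm above the keeper. I'll lower it gently.

>>> drive_tool(increments=[[0, [0, 0, -0.002], 0], [0, [0, 0, -0.002], 0], [0, [0, 0, -0.002], 0], [0, [0, 0, -0.002], 0], [0, [0, 0, -0.002], 0]])

```text
clock: 9.35
position: [480.7, -90.7, 307.0]
ee_rot: [1.366, 1.571, 2.867]
contact_force: [-0.1, 0.1, -5.7]
gripper_width: 13.2
```

>>> drive_tool(increments=[[0, [0, 0, -0.002], 0], [0, [0, 0, -0.002], 0], [0, [0, 0, -0.002], 0], [0, [0, 0, -0.002], 0], [0, [0, 0, -0.002], 0]])

```text
clock: 9.77
position: [480.8, -90.7, 297.1]
ee_rot: [-1.6, 1.571, -0.098]
contact_force: [0.3, 0.0, -4.6]
gripper_width: 13.2
```

>>> drive_tool(increments=[[0, [0, 0, -0.002], 0], [0, [0, 0, -0.002], 0], [0, [0, 0, -0.002], 0], [0, [0, 0, -0.002], 0], [0, [0, 0, -0.002], 0]])

```text
clock: 10.18
position: [480.7, -90.7, 287.1]
ee_rot: [1.36, 1.571, 2.861]
contact_force: [-0.5, 0.4, -5.8]
gripper_width: 13.2
```

>>> drive_tool(increments=[[0, [0, 0, -0.002], 0], [0, [0, 0, -0.002], 0], [0, [0, 0, -0.002], 0], [0, [0, 0, -0.002], 0], [0, [0, 0, -0.002], 0]])

```text
clock: 10.6
position: [480.8, -90.7, 277.1]
ee_rot: [-2.121, 1.571, -0.62]
contact_force: [0.3, -0.0, -5.3]
gripper_width: 12.8
```

>>> drive_tool(increments=[[0, [0, 0, -0.002], 0], [0, [0, 0, -0.002], 0], [0, [0, 0, -0.002], 0], [0, [0, 0, -0.002], 0], [0, [0, 0, -0.002], 0]])

```text
clock: 11.02
position: [480.8, -90.7, 267.2]
ee_rot: [-1.609, 1.571, -0.108]
contact_force: [-0.4, -0.0, -4.1]
gripper_width: 13.2
```

>>> drive_tool(increments=[[0, [0, 0, -0.002], 0], [0, [0, 0, -0.002], 0], [0, [0, 0, -0.002], 0], [0, [0, 0, 0], 0], [0, [0, 0, 0], 0]])

```text
clock: 11.43
position: [480.8, -90.7, 261.3]
ee_rot: [3.019, 1.571, -1.763]
contact_force: [-1.0, 0.1, -3.9]
gripper_width: 13.3
```

```bash
cat > look.py <<'E'
from h import *
import sys
favg(12)
f=grab('scene');P=pts(f); X,Y,Z=[P[...,i] for i in range(3)]
ok=(f['z_map']>0)
m=ok&(X>510)&(X<550)&(Y>-110)&(Y<-80)&(Z>150); print('neck z (was 265.5):',P[m][:,2].mean().round(1),m.sum())
m=ok&(X>465)&(X<505)&(Y>-97)&(Y<-84)&(Z>130)&(Z<300); q=P[m]; print(q[np.argsort(q[:,2])].round().astype(int)[::max(1,len(q)//40)].tolist())
cv2.imwrite(f'pics/{sys.argv[1]}.png',cv2.resize(f['frame'][100:170,205:285],(800,700),interpolation=cv2.INTER_CUBIC)[:600])
E
python3 look.py k1
```

```text
F [-0.435  0.134 -3.449] sem [0.102 0.103 0.105] pos [480.8 -90.7 261.3] w 13.0 jaw 86.0 t 12.0333
neck z (was 265.5): 467.3 246
[[497, -88, 145], [494, -96, 146], [493, -89, 147], [503, -91, 148], [490, -88, 151], [467, -85, 151], [469, -90, 152], [478, -92, 153], [482, -92, 153], [487, -87, 154], [488, -94, 205], [493, -89, 210], [488, -91, 210], [488, -84, 211], [492, -90, 212], [491, -93, 214], [486, -90, 214], [495, -93, 215], [470, -88, 215], [476, -89, 217], [495, -92, 219], [499, -91, 221], [495, -92, 223], [498, -92, 224], [472, -90, 226], [496, -88, 229], [471, -94, 231], [498, -91, 232], [465, -91, 235], [485, -92, 235], [499, -90, 236], [470, -89, 237], [487, -95, 238], [498, -91, 239], [493, -87, 240], [477, -86, 241], [470, -88, 242], [501, -93, 242], [497, -93, 245], [504, -92, 247], [495, -91, 253], [495, -91, 260], [492, -88, 261], [493, -88, 266], [496, -88, 269], [493, -86, 274], [495, -90, 275], [494, -93, 277], [493, -96, 282], [493, -95, 286]]
```

The spring carries about 1.9 N with a dip of about 19 mm. The tip is at 242, the bar at about 213.6 and the seat at about 211, so the bar is past the keeper and in the seat. I'll go on lowering.

>>> drive_tool(increments=[[0, [0, 0, -0.002], 0], [0, [0, 0, -0.002], 0], [0, [0, 0, -0.002], 0], [0, [0, 0, -0.002], 0], [0, [0, 0, -0.002], 0]])

```text
clock: 12.5
position: [480.8, -90.7, 251.1]
ee_rot: [-2.018, 1.571, -0.516]
contact_force: [0.2, -1.0, -2.4]
gripper_width: 13.3
```

>>> drive_tool(increments=[[0, [0, 0, -0.002], 0], [0, [0, 0, -0.002], 0], [0, [0, 0, -0.002], 0], [0, [0, 0, -0.002], 0], [0, [0, 0, -0.002], 0]])

```text
clock: 12.92
position: [480.8, -90.7, 241.2]
ee_rot: [-1.616, 1.571, -0.115]
contact_force: [-0.2, -0.1, -1.3]
gripper_width: 13.3
```

>>> drive_tool(increments=[[0, [0, 0, -0.002], 0], [0, [0, 0, -0.002], 0], [0, [0, 0, -0.001], 0], [0, [0, 0, -0.001], 0], [0, [0, 0, 0], 0]])

```text
clock: 13.33
position: [480.8, -90.7, 235.2]
ee_rot: [1.411, 1.571, 2.912]
contact_force: [0.4, -0.9, -1.3]
gripper_width: 13.1
```

```bash
python3 -c "
from h import *
favg(24)"
```

```text
F [ 0.422 -0.196 -0.717] sem [0.102 0.095 0.109] pos [480.8 -90.7 235.3] w 13.6 jaw 86.0 t 14.5333
```

>>> drive_tool(increments=[[0, [0, 0, -0.002], 0], [0, [0, 0, -0.002], 0], [0, [0, 0, -0.002], 0], [0, [0, 0, -0.001], 0], [0, [0, 0, 0], 0]])

```text
clock: 14.95
position: [480.7, -90.7, 228.0]
ee_rot: [1.545, 1.571, 3.046]
contact_force: [1.4, -0.5, -0.3]
gripper_width: 13.0
```

```bash
python3 look.py k2; python3 -c "
from h import *
favg(24)"
```

```text
F [0.437 0.011 0.237] sem [0.158 0.157 0.156] pos [480.8 -90.7 228.3] w 12.9 jaw 86.0 t 15.55
neck z (was 265.5): 451.8 239
[[482, -91, 171], [486, -89, 173], [488, -94, 174], [490, -89, 174], [484, -95, 176], [496, -90, 179], [474, -86, 179], [472, -91, 179], [484, -96, 179], [488, -85, 180], [498, -94, 180], [494, -85, 182], [476, -89, 182], [468, -92, 182], [490, -89, 182], [493, -89, 182], [484, -85, 183], [497, -88, 184], [483, -88, 184], [473, -89, 185], [476, -89, 186], [496, -90, 186], [470, -88, 189], [473, -88, 190], [500, -86, 190], [497, -88, 192], [473, -89, 193], [495, -92, 193], [500, -87, 193], [471, -86, 195], [469, -90, 195], [473, -89, 196], [500, -88, 196], [495, -91, 197], [499, -91, 198], [473, -88, 201], [498, -92, 201], [471, -86, 202], [466, -89, 203], [497, -88, 204], [469, -89, 204], [468, -94, 204], [489, -90, 204], [484, -93, 204], [496, -89, 207], [499, -90, 207], [477, -87, 207], [475, -84, 208], [502, -91, 210], [496, -88, 211], [492, -92, 211], [499, -89, 211], [498, -94, 211], [501, -94, 212], [500, -96, 214], [493, -96, 216], [494, -85, 220], [494, -95, 220], [493, -88, 222], [492, -90, 224], [494, -94, 229], [494, -86, 230], [495, -92, 234], [494, -85, 234], [493, -88, 236], [495, -91, 238], [495, -91, 242], [494, -93, 245], [493, -96, 246], [494, -85, 249], [493, -88, 251], [493, -97, 256], [499, -96, 283], [499, -95, 291]]
F [ 0.464 -0.015 -0.107] sem [0.126 0.082 0.088] pos [480.8 -90.7 228.3] w 13.2 jaw 86.0 t 16.8
```

View pics/k2.png

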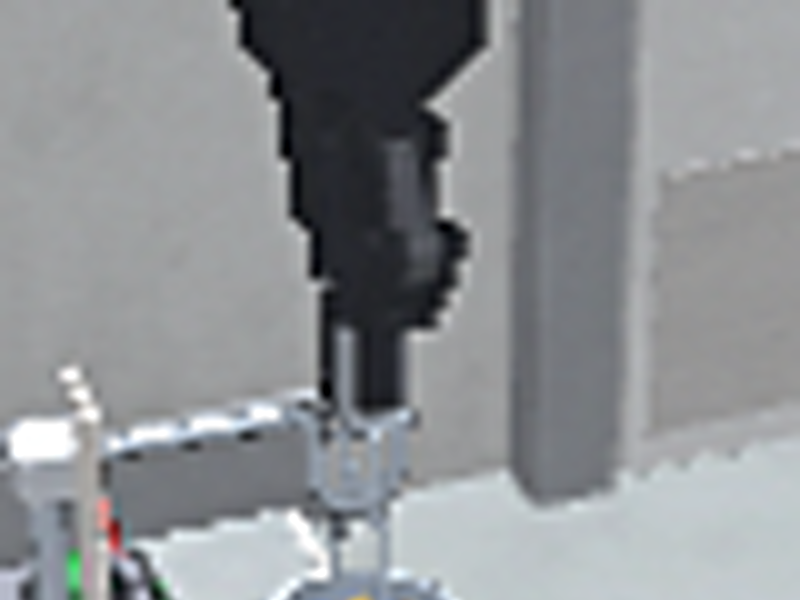

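Fz averages about 0 N over 36 samples, and the fit puts zero load at this height, so the pail is balanced. The view shows the bar in the hook with the hook well dipped. I'll open the fingers.

>>> drive_tool(increments=[[0.03, [0, 0, 0], 0], [0.03, [0, 0, 0], 0], [0.05, [0, 0, 0], 0], [0.05, [0, 0, 0], 0], [0.05, [0, 0, 0], 0]])

```text
clock: 17.22
position: [480.7, -90.7, 228.3]
ee_rot: [1.687, 1.571, -3.094]
contact_force: [0.0, -0.5, -1.0]
gripper_width: 49.9
```

>>> drive_tool(increments=[[0.05, [0, 0, 0.005], 0], [0.05, [0, 0, 0.01], 0], [0.05, [0, 0, 0.015], 0], [0.05, [0, 0, 0.02], 0], [0.05, [0, 0, 0.02], 0]])

```text
clock: 17.63
position: [480.5, -90.6, 299.9]
ee_rot: [-1.399, 1.571, 0.102]
contact_force: [-0.0, -0.5, 0.3]
gripper_width: 50.0
```

>>> drive_tool(increments=[[0.05, [0, 0, 0.02], 0], [0.05, [0, 0, 0.02], 0], [0.05, [-0.01, 0, 0.015], 0], [0.05, [-0.02, 0, 0], 0], [0.05, [-0.02, 0, 0], 0]])

```text
clock: 18.05
position: [430.8, -90.7, 354.7]
ee_rot: [-1.712, 1.569, -0.211]
contact_force: [-0.4, -1.1, -0.4]
gripper_width: 49.9
```

Run:
```python
from h import *
favg(3)
a=grab('scene')['frame'];w=grab('wrist')['frame']
cv2.imwrite('pics/r.png',np.hstack([cv2.resize(a[105:205,205:285],(400,500),interpolation=cv2.INTER_CUBIC),cv2.resize(w[150:300,80:200],(400,500),interpolation=cv2.INTER_CUBIC)]))
f=dict(np.load('pics/wrist.npz'));P=wpts(f);X,Y,Z=[P[...,i] for i in range(3)];ok=f['z_map']>0
m=ok&(X>440)&(X<520)&(Y>-130)&(Y<-50)&(Z>150)&(Z<255);q=P[m]
for z in range(150,255,6):
    s=q[(q[:,2]>=z)&(q[:,2]<z+6)]
    if len(s): print(z,len(s),s.min(0).round(),s.max(0).round(),np.median(s,0).round(1))
hsv=cv2.cvtColor(w,cv2.COLOR_BGR2HSV)
b=ok&(hsv[...,0]>50)&(hsv[...,0]<80)&(hsv[...,1]>120)&(Z>58)&(Z<90)&(Y<-150)&(Y>-300)&(X>515); print('button',P[b].mean(0),P[b].min(0),P[b].max(0),cv2.minEnclosingCircle(P[b][:,:2].astype(np.float32)))
```

```text
F [ 0.399 -0.643  1.196] sem [0.403 0.2   0.914] pos [430.1 -90.7 354.7] w 49.4 jaw 86.0 t 18.2
150 14 [ 478. -119.  150.] [484. -63. 156.] [ 478.9 -115.2  152.8]
156 14 [ 478. -116.  156.] [483. -65. 162.] [481.  -68.3 159. ]
162 14 [ 477. -114.  162.] [482. -67. 168.] [480.7 -70.3 164.6]
168 14 [ 477. -113.  168.] [483. -67. 174.] [480.9 -70.2 170.6]
174 38 [ 477. -112.  174.] [485. -69. 180.] [479.8 -84.  179.4]
180 121 [ 466. -112.  180.] [484. -68. 186.] [480.4 -90.1 181.3]
186 37 [ 466. -110.  186.] [484. -71. 192.] [478.2 -90.4 189. ]
192 32 [ 466. -107.  192.] [483. -73. 198.] [479.  -92.5 194.6]
198 33 [ 464. -105.  198.] [483. -76. 204.] [479.9 -90.3 201.7]
204 106 [ 464. -103.  204.] [496. -78. 210.] [472.5 -92.2 206.8]
210 66 [ 478. -100.  210.] [520. -80. 216.] [514.  -95.7 214.4]
216 35 [469. -98. 216.] [515. -82. 222.] [470.3 -90.8 218.7]
222 38 [469. -96. 222.] [473. -82. 228.] [470.3 -88.9 224.8]
228 42 [469. -96. 228.] [474. -83. 234.] [470.3 -89.5 231.2]
234 44 [470. -96. 234.] [474. -82. 240.] [470.5 -88.6 237.2]
240 61 [469. -97. 240.] [490. -82. 246.] [470.8 -90.9 244.2]
246 331 [470. -97. 246.] [493. -82. 251.] [480.4 -89.2 248.9]
button [ 534.19617821 -230.45008347   63.87058216] [ 524.48151834 -242.47967959   58.28460544] [ 545.87776669 -219.86271065   65.97331974] ((535.2166137695312, -231.10804748535156), 11.40751838684082)
```

View pics/r.png

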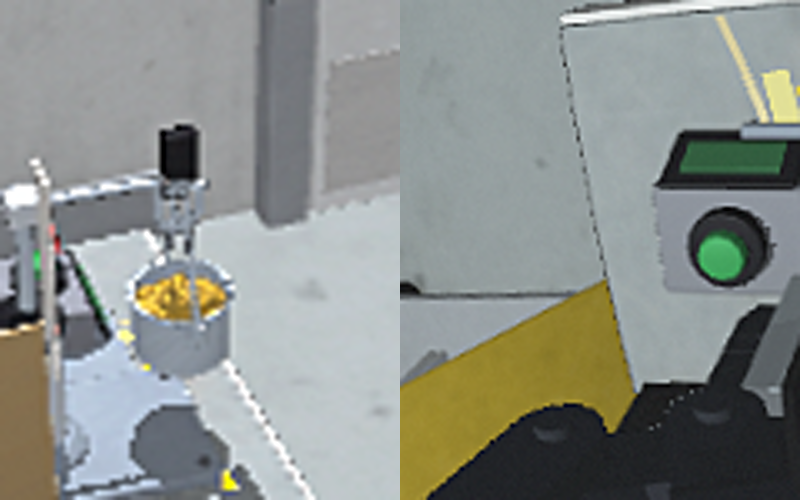

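The pail hangs from the hook, upright with its bar at about 180 and the seat at about 177. The button is at (535,-231), top about 65. I'll move over the button with closed fingers and check clearance.

>>> drive_tool(increments=[[0, [0.01, -0.02, 0], 0], [0, [0.02, -0.03, 0], 0], [0, [0.02, -0.03, 0], 0], [0, [0.02, -0.025, 0], 0], [0, [0.02, -0.02, 0], 0]])

```text
clock: 18.72
position: [521.9, -217.7, 352.7]
ee_rot: [1.656, 1.57, -3.127]
contact_force: [0.6, 0.8, 0.3]
gripper_width: 0.0
```

>>> drive_tool(increments=[[0, [0.01, -0.01, -0.02], 0], [0, [0.005, -0.005, -0.03], 0], [0, [0, 0, -0.03], 0], [0, [0, 0, -0.02], 0], [0, [0, 0, 0], 0]])

```text
clock: 19.13
position: [534.7, -230.2, 248.7]
ee_rot: [1.23, 1.564, 2.731]
contact_force: [-0.9, 0.2, -0.2]
gripper_width: -0.2
```

Run:
```python
from h import *
favg(3)
f=grab('wrist');P=wpts(f);X,Y,Z=[P[...,i] for i in range(3)];ok=f['z_map']>0;w=f['frame']
hsv=cv2.cvtColor(w,cv2.COLOR_BGR2HSV)
b=ok&(hsv[...,0]>50)&(hsv[...,0]<80)&(hsv[...,1]>120)&(Z>60)&(Z<90)&(Y<-150)&(Y>-300)&(X>515); print('button',b.sum(),P[b].mean(0),cv2.minEnclosingCircle(P[b][:,:2].astype(np.float32)),np.percentile(P[b][:,2],[5,50,95]))
r=ok&(np.hypot(X-535,Y+231)<22)&(np.hypot(X-535,Y+231)>13)&(Z>30)&(Z<100);print('ring z',np.percentile(P[r][:,2],[5,25,50,75,95]))
t=grab('top');P=pts(t);X,Y,Z=[P[...,i] for i in range(3)]
c=(t['z_map']>0)&(X>480)&(X<600)&(Y>-300)&(Y<-170)&(Z>75)&(Z<230);print(c.sum(), P[c].min(0) if c.any() else '',P[c].max(0) if c.any() else '')
m=(f['z_map']>0); P=wpts(f);X,Y,Z=[P[...,i] for i in range(3)]; c=m&(X>480)&(X<600)&(Y>-300)&(Y<-170)&(Z>75)&(Z<200);print(c.sum(), P[c].min(0) if c.any() else '',P[c].max(0) if c.any() else '')
cv2.imwrite('pics/w5.png',cv2.resize(w,(800,600)))
```

```text
F [-0.514  0.572  0.415] sem [0.153 0.183 0.299] pos [ 536.4 -230.8  254.6] w -0.0 jaw 86.0 t 19.2833
button 339 [ 535.14369435 -231.33920801   64.20124311] ((535.3505859375, -231.48153686523438), 11.741116523742676) [62.52504092 64.23291399 65.63236253]
ring z [42.71596127 49.88073828 55.01627412 55.74555819 56.48098194]
0  
0
```

View pics/w5.png

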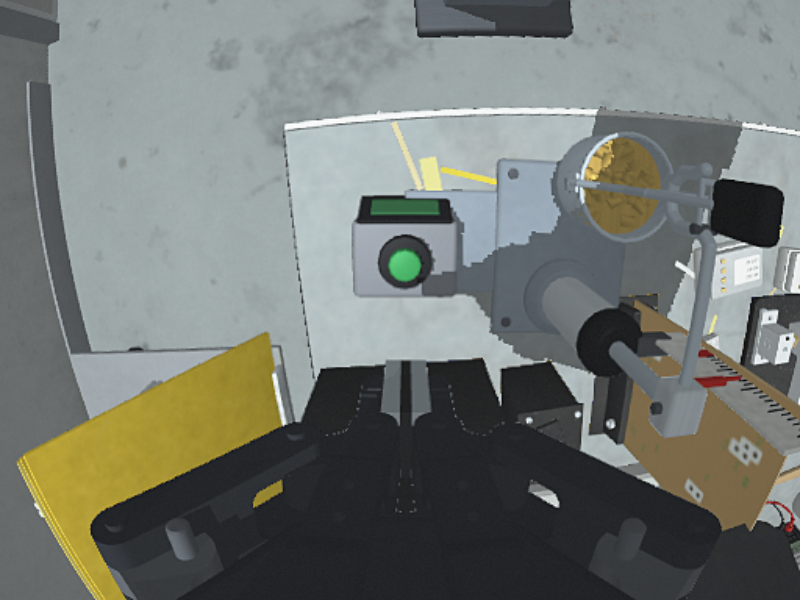

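The button is at (535.2,-231.4,64.2) with its ring at 56, and nothing is in the way. I'll descend to just above it.

>>> drive_tool(increments=[[0, [0, 0, -0.03], 0], [0, [0, 0, -0.035], 0], [0, [0, 0, -0.035], 0], [0, [0, 0, -0.03], 0], [0, [0, 0, -0.02], 0]])

```text
clock: 19.8
position: [535.6, -230.5, 101.8]
ee_rot: [1.212, 1.57, 2.713]
contact_force: [-0.5, 0.5, 0.2]
gripper_width: -0.2
```

>>> drive_tool(increments=[[0, [0, 0, -0.012], 0], [0, [0, 0, 0], 0], [0, [0, 0, 0], 0], [0, [0, 0, 0], 0], [0, [0, 0, 0], 0]])

```text
clock: 20.22
position: [536.8, -231.1, 93.0]
ee_rot: [-1.919, 1.568, -0.418]
contact_force: [0.5, 0.8, 0.0]
gripper_width: 0.0
```

Run:
```python
from h import *
favg(10)
for i in range(3):
    f=grab('scene');P=pts(f);X,Y,Z=[P[...,k] for k in range(3)];m=(f['z_map']>0)&(X>510)&(X<550)&(Y>-105)&(Y<-85)&(Z>190)&(Z<280);g=(f['z_map']>0)&(X>465)&(X<500)&(Y>-105)&(Y<-78)&(Z>214)&(Z<262)
    print(P[m].mean(0).round(2),P[g].mean(0).round(2),f['clock'] if 'clock' in f else '')
    [manip.grab_frame('top') for _ in range(6)]
```

```text
F [ 0.13   0.202 -0.063] sem [0.182 0.115 0.107] pos [ 535.7 -230.7   91.3] w -0.1 jaw 86.0 t 20.7167
[530.82 -94.07 212.61] [485.66 -85.09 234.64] 
[529.7  -93.24 213.28] [485.64 -84.82 234.98] 
[530.17 -93.91 212.79] [485.81 -84.95 234.87]
```

The hook is at rest, steady within 0.4 mm over 1 s, with a dip of about 53 mm. I'll press and hold the button.

>>> drive_tool(increments=[[0, [0, 0, -0.008], 0], [0, [0, 0, -0.006], 0], [0, [0, 0, -0.003], 0], [0, [0, 0, -0.002], 0], [0, [0, 0, -0.002], 0]])

```text
clock: 22.18
position: [535.6, -230.6, 70.4]
ee_rot: [1.357, 1.571, 2.858]
contact_force: [-11.5, 4.6, 34.8]
gripper_width: -0.2
```

>>> drive_tool(increments=[[0, [0, 0, -0.001], 0], [0, [0, 0, 0], 0], [0, [0, 0, 0], 0], [0, [0, 0, 0], 0], [0, [0, 0, 0], 0]])

```text
clock: 22.6
position: [535.6, -230.7, 70.6]
ee_rot: [-1.987, 1.57, -0.486]
contact_force: [-10.0, 4.5, 25.7]
gripper_width: -0.0
```

25 N is well above the button's 4 N, so it is fully down. I'll release it and retreat.

>>> drive_tool(increments=[[0, [0, 0, 0.003], 0], [0, [0, 0, 0.006], 0], [0, [0, 0, 0.015], 0], [0, [0, 0, 0.03], 0], [0, [0, 0, 0.03], 0]])

```text
clock: 23.02
position: [534.9, -230.3, 153.6]
ee_rot: [1.236, 1.569, 2.738]
contact_force: [0.7, 0.0, 0.4]
gripper_width: -0.3
```

>>> drive_tool(increments=[[0, [0, 0, 0.03], 0], [0, [0, 0, 0.03], 0], [0, [0, 0, 0.02], 0], [0, [0, 0, 0.01], 0], [0, [0, 0, 0], 0]])

```text
clock: 23.43
position: [536.6, -231.0, 245.2]
ee_rot: [-1.9, 1.568, -0.399]
contact_force: [-0.2, -1.0, -0.3]
gripper_width: -0.2
```

Run:
```python
from h import *
favg(3)
w=grab('wrist');P=wpts(w);X,Y,Z=[P[...,k] for k in range(3)];ok=w['z_map']>0
hsv=cv2.cvtColor(w['frame'],cv2.COLOR_BGR2HSV)
b=ok&(hsv[...,0]>50)&(hsv[...,0]<80)&(hsv[...,1]>120)&(Z>50)&(Z<90)&(np.hypot(X-535,Y+231)<9);print('button z',np.median(P[b][:,2]))
for i in range(2):
    f=grab('scene');P=pts(f);X,Y,Z=[P[...,k] for k in range(3)];ok=f['z_map']>0
    m=ok&(X>510)&(X<550)&(Y>-105)&(Y<-85)&(Z>190)&(Z<280);g=ok&(X>465)&(X<500)&(Y>-105)&(Y<-78)&(Z>214)&(Z<262)
    s=ok&(X>470)&(X<500)&(Y>320)&(Y<345)&(Z>134)&(Z<176)
    print(P[m].mean(0).round(2),P[g].mean(0).round(2),'steel',np.median(P[s],0).round())
cv2.imwrite('pics/fin.png',np.hstack([cv2.resize(f['frame'][110:190,215:279],(400,500),interpolation=cv2.INTER_CUBIC),cv2.resize(w['frame'][70:170,340:512],(400,500),interpolation=cv2.INTER_CUBIC)]))
```

```text
F [-0.331 -0.868 -0.324] sem [0.086 0.09  0.158] pos [ 535.3 -230.5  241.6] w -0.1 jaw 86.0 t 23.5833
button z 64.5290659817324
[530.28 -93.59 213.02] [485.35 -85.35 234.76] steel [487. 337. 161.]
[529.35 -94.28 212.5 ] [485.86 -84.96 234.34] steel [486. 337. 162.]
```

```bash
python3 -c "
from h import *
print(manip.job_done())"
```

```text
the job is handed in; nothing more can be done
None
```

The brass pail now hangs by its cross bar from the snap hook, and I pressed and released the hold button once the hook was at rest. I handed the job in at about 24 s; it reports no verdict.

- **Loading:** I lowered the pail through the keeper at about 24 mm/s until the wrist force averaged 0 ± 0.1 N, then opened the fingers. The pail weighs about 5.4 N.
- **Hanging:** The hook dipped about 53 mm and stayed steady within 0.4 mm over 1 s before the press and about the same after it. After release the bar was about 3 mm above the seat.
- **Button:** I pressed with up to about 35 N, against the 4 N it needs for full travel, so it reached bottom. It was back up at 64.5 mm afterwards, against 64.2 mm before.
- **Other pail:** It has not moved within the measuring accuracy; its grip reads (486, 337, 162), against (488, 337, 162) at the start.

The last close-up was not shown because the viewer's 12-picture limit was reached. I therefore judged the keeper closed only from depth points level across the throat taken just after release, and did not confirm it by eye at the end.

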